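# Close off a curing bay with its flip marker

## Task

The resin block with the upright steel pin has just been glued and must cure undisturbed: with the fingertips, push it along its bay, without lifting or tipping it, until it is fully home against the back stop of the rack. Then flip that bay's marker right over its rod, so that it lies level in the mouth of the bay in front of the block and shows its other face, the one with the ring and slash, as the marker at the right-hand end already does. Leave the other blocks, the other markers and the things around the rack as they are.

Things in the scene. Friction and masses are not known exactly. Their poses are not given: they have to be found in the camera images.
- curing_rack: plywood board 208 (x) x 256 (y) x 12 mm screwed to the bench, with four bays side by side, 1 to 4 from left (its +y) to right, at y = +93, +31, -31, -93 mm. Origin: centre of the underside; x runs from the mouths (nearest the robot) to the back stop, z up. Bays are 54 mm wide, floors 12 mm above the bench, side rails 12 mm high; at the mouth each rail ends in a post 28 mm high
- pinned_pattern: blue-grey resin block 50 (along the bay) x 30 x 12 mm with an upright round steel pin, 16 mm across, 16 mm tall, in the middle of its top; loose, about 50 g, slides under about 0.5 N. Origin: centre of its underside, z up; its long side runs 20 degrees clockwise of its own x axis. It lies lengthwise in bay 1, 2 or 3, near end 33 to 50 mm behind the rod, not yet home
- marker_1 (a joint): angle of bay 1's flip marker, rad: 0 = open, level, towards the robot, plain face up; 1.57 = upright; 3.14 = turned over, level in the mouth of the bay, the face with raised ring and slash up. It swings freely on the rod and falls to whichever side of upright it is on. Starts at 0.
- marker_2 (a joint): angle of bay 2's flip marker, rad: 0 = open, level, towards the robot, plain face up; 1.57 = upright; 3.14 = turned over, level in the mouth of the bay, the face with raised ring and slash up. It swings freely on the rod and falls to whichever side of upright it is on. Starts at 0.
- marker_3 (a joint): angle of bay 3's flip marker, rad: 0 = open, level, towards the robot, plain face up; 1.57 = upright; 3.14 = turned over, level in the mouth of the bay, the face with raised ring and slash up. It swings freely on the rod and falls to whichever side of upright it is on. Starts at 0.
- marker_4 (a joint): angle of bay 4's flip marker, rad: 0 = open, level, towards the robot, plain face up; 1.57 = upright; 3.14 = turned over, level in the mouth of the bay, the face with raised ring and slash up. It swings freely on the rod and falls to whichever side of upright it is on. This one, at the right-hand end, is already turned over: starts at 3.14.
- hinge_1 (a point): pivot of marker 1: on the axis of the fixed 6 mm steel rod that crosses all mouths (34 mm in front of the rack's origin), middle of bay 1, 20 mm above the bay floor, 32 mm above the bench; axes as the rack's. Open markers rest on a strip 26 to 38 mm in front of the rod, 18 mm high above the board
- lip_1 (a point): middle of the lip's free edge on marker 1, moving with it. The marker is an aluminium leaf 46 mm wide, 2.5 mm thick, 40 g, flat to 46 mm from the rod, then bent 45 degrees into a 22 mm lip. Open: lip slants up and outward, edge 62 mm in front of the rod, 16 mm above its axis; a fingertip goes under it. Turned over: lip slants down, edge just above the bay floor 62 mm behind the rod
- hinge_2 (a point): pivot of marker 2: on the axis of the fixed 6 mm steel rod that crosses all mouths (34 mm in front of the rack's origin), middle of bay 2, 20 mm above the bay floor, 32 mm above the bench; axes as the rack's. Open markers rest on a strip 26 to 38 mm in front of the rod, 18 mm high above the board
- lip_2 (a point): middle of the lip's free edge on marker 2, moving with it. The marker is an aluminium leaf 46 mm wide, 2.5 mm thick, 40 g, flat to 46 mm from the rod, then bent 45 degrees into a 22 mm lip. Open: lip slants up and outward, edge 62 mm in front of the rod, 16 mm above its axis; a fingertip goes under it. Turned over: lip slants down, edge just above the bay floor 62 mm behind the rod
- hinge_3 (a point): pivot of marker 3: on the axis of the fixed 6 mm steel rod that crosses all mouths (34 mm in front of the rack's origin), middle of bay 3, 20 mm above the bay floor, 32 mm above the bench; axes as the rack's. Open markers rest on a strip 26 to 38 mm in front of the rod, 18 mm high above the board
- lip_3 (a point): middle of the lip's free edge on marker 3, moving with it. The marker is an aluminium leaf 46 mm wide, 2.5 mm thick, 40 g, flat to 46 mm from the rod, then bent 45 degrees into a 22 mm lip. Open: lip slants up and outward, edge 62 mm in front of the rod, 16 mm above its axis; a fingertip goes under it. Turned over: lip slants down, edge just above the bay floor 62 mm behind the rod
- hinge_4 (a point): pivot of marker 4: on the axis of the fixed 6 mm steel rod that crosses all mouths (34 mm in front of the rack's origin), middle of bay 4, 20 mm above the bay floor, 32 mm above the bench; axes as the rack's. Open markers rest on a strip 26 to 38 mm in front of the rod, 18 mm high above the board
- lip_4 (a point): middle of the lip's free edge on marker 4, moving with it. The marker is an aluminium leaf 46 mm wide, 2.5 mm thick, 40 g, flat to 46 mm from the rod, then bent 45 degrees into a 22 mm lip. Open: lip slants up and outward, edge 62 mm in front of the rod, 16 mm above its axis; a fingertip goes under it. Turned over: lip slants down, edge just above the bay floor 62 mm behind the rod
- stop_1 (a point): foot of the back stop's face in the middle of bay 1, on the bay floor, 124 mm behind the rod; the stop is 24 mm high; axes as the rack's. A piece is home when its far face touches this face (the pinned block's origin is then 25 mm in front of this point)
- stop_2 (a point): foot of the back stop's face in the middle of bay 2, on the bay floor, 124 mm behind the rod; the stop is 24 mm high; axes as the rack's. A piece is home when its far face touches this face (the pinned block's origin is then 25 mm in front of this point)
- stop_3 (a point): foot of the back stop's face in the middle of bay 3, on the bay floor, 124 mm behind the rod; the stop is 24 mm high; axes as the rack's. A piece is home when its far face touches this face (the pinned block's origin is then 25 mm in front of this point)
- tall_ply: plywood block 50 x 30 x 44 mm tall, loose, waiting in another of bays 1 to 3; origin: centre of its underside
- flat_ply: plywood offcut 46 x 34 x 18 mm, loose, waiting in another of bays 1 to 3; origin: centre of its underside
- end_ply: plywood offcut 60 x 26 x 18 mm, loose, already home in bay 4 behind its marker; origin: centre of its underside
- glue_bottle: white squeeze bottle of wood glue, 56 mm in diameter, 127 mm tall, standing to the left of the rack; origin: centre of its underside
- tape_roll: small roll of yellow tape, 44 mm across, 18 mm high, lying to the right of the rack; origin: centre of its underside
- yellow_cup: yellow cut-down plastic cup 76 x 84 x 46 mm, standing at the front right; origin: centre of its underside
Not all that is in view belongs to the job. Leave any green look-alike of the pinned_pattern alone.

How it is judged (in metres and radians):
On the way, in this order (a step that is already met when the one before it is completed fails the run):
1. the pinned block is home against the back stop of its bay while that bay's marker still lies open (((x of pinned_pattern in the frame of stop_1 above -0.03 m and y of pinned_pattern in the frame of stop_1 between -0.025 and 0.025 m and z of pinned_pattern in the frame of stop_1 below 0.008 m and value of joint marker_1 below 0.5 rad) or (x of pinned_pattern in the frame of stop_2 above -0.03 m and y of pinned_pattern in the frame of stop_2 between -0.025 and 0.025 m and z of pinned_pattern in the frame of stop_2 below 0.008 m and value of joint marker_2 below 0.5 rad) or (x of pinned_pattern in the frame of stop_3 above -0.03 m and y of pinned_pattern in the frame of stop_3 between -0.025 and 0.025 m and z of pinned_pattern in the frame of stop_3 below 0.008 m and value of joint marker_3 below 0.5 rad))), for 0.2 s.
2. that bay's marker lies turned over in front of the block (((x of pinned_pattern in the frame of stop_1 above -0.03 m and y of pinned_pattern in the frame of stop_1 between -0.025 and 0.025 m and z of pinned_pattern in the frame of stop_1 below 0.008 m and value of joint marker_1 above 3 rad) or (x of pinned_pattern in the frame of stop_2 above -0.03 m and y of pinned_pattern in the frame of stop_2 between -0.025 and 0.025 m and z of pinned_pattern in the frame of stop_2 below 0.008 m and value of joint marker_2 above 3 rad) or (x of pinned_pattern in the frame of stop_3 above -0.03 m and y of pinned_pattern in the frame of stop_3 between -0.025 and 0.025 m and z of pinned_pattern in the frame of stop_3 below 0.008 m and value of joint marker_3 above 3 rad))), for 0.2 s.
At the end, for the whole second after the job is handed in: the pinned block lies flat in its bay with its far face within 5 mm of the back stop, that bay's marker is turned over and level (within 0.14 rad of 3.14), the markers of the other two of bays 1 to 3 lie open (within 0.1 rad of 0), marker 4 is still turned over, and nothing of these moves (((x of pinned_pattern in the frame of stop_1 above -0.03 m and y of pinned_pattern in the frame of stop_1 between -0.025 and 0.025 m and z of pinned_pattern in the frame of stop_1 below 0.008 m and value of joint marker_1 above 3 rad and value of joint each of marker_2, marker_3 below 0.1 rad) or (x of pinned_pattern in the frame of stop_2 above -0.03 m and y of pinned_pattern in the frame of stop_2 between -0.025 and 0.025 m and z of pinned_pattern in the frame of stop_2 below 0.008 m and value of joint marker_2 above 3 rad and value of joint each of marker_1, marker_3 below 0.1 rad) or (x of pinned_pattern in the frame of stop_3 above -0.03 m and y of pinned_pattern in the frame of stop_3 between -0.025 and 0.025 m and z of pinned_pattern in the frame of stop_3 below 0.008 m and value of joint marker_3 above 3 rad and value of joint each of marker_1, marker_2 below 0.1 rad)) and value of joint marker_4 above 3 rad and angle between pinned_pattern's own z axis and vertical below 0.1 rad and linear speed of pinned_pattern below 0.01 m/s and velocity of joint each of marker_1, marker_2, marker_3 below 0.05 rad/s); the robot touches nothing.
It fails at once if the pinned block is lifted more than 8 mm off the bay floor or tipped by more than 0.3 rad (z of pinned_pattern in the frame of curing_rack above 0.02 m or angle between pinned_pattern's own z axis and vertical above 0.3 rad).
It fails at once if the marker of another bay is raised by more than 0.4 rad (value of joint marker_4 below 2.7 rad or (y of pinned_pattern in the frame of stop_1 between -0.025 and 0.025 m and value of joint any of marker_2, marker_3 above 0.4 rad) or (y of pinned_pattern in the frame of stop_2 between -0.025 and 0.025 m and value of joint any of marker_1, marker_3 above 0.4 rad) or (y of pinned_pattern in the frame of stop_3 between -0.025 and 0.025 m and value of joint any of marker_1, marker_2 above 0.4 rad)).
It fails at once if another block in the rack is moved more than 10 mm (distance of any of tall_ply, flat_ply, end_ply from where it was at the start of the episode above 0.01 m).
It fails at once if the glue bottle, the tape roll or the cup is moved more than 20 mm (distance of any of glue_bottle, tape_roll, yellow_cup from where it was at the start of the episode above 0.02 m).
It also fails if it takes over 48 s, if anything falls off the work surface, if the arm or the gripper's body presses on something with over 40 N, if the wrist force passes 120 N, or if a joint passes its speed limit or range.

## Robot

A 6-joint arm with a two-finger parallel gripper is mounted at the origin on a cart in front of the work surface, level with it; the furniture and walls round the work are solid. World frame = base frame: x ahead of the robot, y to its left, z up, the work surface at z = 0. Lengths are in mm, angles in rad, forces in N, time in s.
With the tool pointing down it reaches from about 350 to 775 mm from the base axis. Payload 7.3 kg.
Tool frame: the origin (TCP) lies at the very end of the fingers, on their centre line; the grasp point (between the pads) lies behind it (bot.grip_point_offset is the z of the grasp point in the tool frame, in mm); z points along the fingers, y is the line along which they close (so a half turn about z gives the same grasp; the last joint's range is limited). The gripper opens to 92 mm and grips with 3 to 60 N. Pads are 19 mm wide; open, the fingers measure 130 mm over their backs; the gripper's body (75 mm by 190 mm) begins 47 mm behind the grasp point.
Start: joints at [-1.444, 0.342, 1.524, -0, 1.275, -0.146], TCP at [141.472, -505.599, 226.741] pointing down, gripper open.
Joint ranges: [-2.53, 2.53], [-0.77, 2.02], [0.04, 2.7], [-1, 4.14], [0.28, 2.66], [-3.11, 3.11]. Speed limits (rad/s): [2.57, 2.57, 3.14, 3.14, 3.14, 3.14].

## Interface

Orientations are given as [roll, pitch, yaw] about the fixed x, y, z axes, in that order (R = Rz(yaw) Ry(pitch) Rx(roll)).
In Python, from plant import bot gives the robot as it stands. The module is installed in compiled form; this text tells all that it offers.
- The arm moves only by the shell command python3 -m crank 'ROWS'. ROWS is JSON, a list that holds one entry, the list of rows, each a list of 5 numbers: the opening, from 0 (shut) to 1 (fully open), then the shift along the tool's x, y, z in cm, then the turn about the tool's z in degrees. In form: [[[claw, x, y, z, turn], ...]]. A call has exactly 10 rows; each row is the pose to reach, as a shift and turn from the pose commanded when the call began, along the tool's axes at that moment; what a row does not reach only later rows make up. A row lasts 1/10 s, in which the tool goes at most 50 mm and 8.59 degrees, less where a joint would pass 70% of its speed; a pose out of reach is approached as far as the arm can. A call with a gripper value outside its range is refused whole. The fingers move at their own pace and stop on an object; the grip force is fixed at half the most. Time passes only in rows, so rows that repeat a pose let the fingers close, or fill a call up. It gives the time, the measured TCP pose, the force, the opening and the grip force at its end, in the units of the state.
- bot.get_obs(): the state, without advancing time (a new reading comes with each control period).
- bot.capture(name): name is "scene" or "side" or "wrist"; returns (picture, depth): 480x640x3 uint8, red, green, blue; 480x640 float32, mm along the optical axis (not along the pixel's ray), 0 where there is no reading.
- bot.calibration(name): a dict with "vertical_fov" (degrees; the focal length in pixels is half the picture's height over the tangent of half this angle, whatever the lens; pixels are square), "cx", "cy" (the principal point, pixels), "D" ([k1, k2, p1, p2, k3] as OpenCV has them; the pictures are not rectified), "rvec" (rotation vector, rad) and "tvec" (3), from world to camera coordinates, as OpenCV has them; the wrist camera has in their place "tool_from_camera" (4x4, takes a point from camera to tool coordinates, whose origin is the TCP and whose axes are the flange's). Camera axes: x right, y down, z forward; pixel columns grow to the right and rows downward; lengths in mm; the calibration is good to about 2 mm. A picture is of the moment at which its call begins: read the wrist's pose just before it. calibration takes no time and is no camera call.
- bot.close_job(): hands the job in; it is judged then, once.
The state is a dict: "time": time; "joint_positions": joint angles; "dq": joint speeds; "tau": joint torques, N m; "tool_pos": TCP position; "tcp_rot": TCP orientation; "contact_force": force on the tool from outside, world axes, zero at the start; "moment": the same for the moment, N m; "grip_width": finger opening in mm; "finger_force": force on a finger pad.
Only numpy, scipy, OpenCV 4.12 (cv2) and the standard library are available. Lean on these libraries where they do the work, as an engineer would, in place of code of your own. Each camera call takes 0.05 s, during which the arm holds its last target. There are 200 camera calls.

## Working session

There is one attempt and no reset: what is moved stays moved. The work goes in short steps, Python scripts to look and compute and a shell command to move; the robot and the scene stay as the last step left them, time stands still between calls to the robot, and variables do not carry over. Pictures are saved under pics/ and viewed, at most 10 in all, crops included, and the job is handed in when it is done.

```bash
mkdir -p pics
cat > h.py <<'E'
import numpy as np, cv2
from plant import bot
def cal(n):
    c=bot.calibration(n); f=240/np.tan(np.radians(c["vertical_fov"])/2)
    K=np.array([[f,0,c["cx"]],[0,f,c["cy"]],[0,0,1.]]); return c,K,np.array(c["D"],float)
def wpose(n,obs=None):
    c,K,D=cal(n)
    if n!="wrist":
        R=cv2.Rodrigues(np.array(c["rvec"],float))[0]; t=np.array(c["tvec"],float).ravel()
        return R.T,-R.T@t
    from scipy.spatial.transform import Rotation as Ro
    T=np.array(c["tool_from_camera"]); R=Ro.from_euler("xyz",obs["tcp_rot"]).as_matrix()
    return R@T[:3,:3], R@T[:3,3]+np.array(obs["tool_pos"])
def rays(n,uv,obs=None):
    c,K,D=cal(n); R,o=wpose(n,obs)
    p=cv2.undistortPoints(np.array(uv,float).reshape(-1,1,2),K,D).reshape(-1,2)
    return o,(R@np.c_[p,np.ones(len(p))].T).T
def onplane(n,uv,z,obs=None):
    o,d=rays(n,uv,obs); return o+d*((z-o[2])/d[:,2])[:,None]
def bydepth(n,uv,dep,obs=None):
    o,d=rays(n,uv,obs); uv=np.array(uv,int).reshape(-1,2)
    return o+d*dep[uv[:,1],uv[:,0]][:,None]
E
python3 - <<'E'
from h import *
o=bot.get_obs(); print(o)
for n in("scene","side","wrist"):
    im,d=bot.capture(n); cv2.imwrite(f"pics/{n}0.png",im[:,:,::-1]); np.save(f"{n}0.npy",d)
    print(n,wpose(n,o)[1])
E
```

```text
{'time': 0.0, 'joint_positions': array([-1.44399702e+00,  3.42740381e-01,  1.52503875e+00, -2.29613953e-05,
        1.27544138e+00, -1.45975062e-01]), 'dq': array([ 1.23097438e-03, -1.64075967e-03, -8.66690881e-04, -6.73627663e-07,
        1.77652659e-03,  9.11026303e-04]), 'tau': array([ 6.70641803e-04, -4.31235909e+01, -2.44215131e+01,  7.18018273e-02,
        5.59145375e-02, -1.13878298e-04]), 'tool_pos': array([ 141.40924   , -505.14834591,  226.02824086]), 'tcp_rot': array([-3.13997891e+00, -2.15061245e-04,  2.72780893e-01]), 'contact_force': array([1.07765645, 0.28586687, 0.59079572]), 'moment': array([0.02193943, 0.01159087, 0.0078355 ]), 'finger_force': 0.0, 'grip_width': 91.33193117290448}
scene [ -7.71328916 351.12784102 930.90068309]
side [ -265.23574737 -1093.77119658  1111.4225114 ]
wrist [ 213.09978726 -485.4272385   384.14302417]
```

View pics/scene0.png

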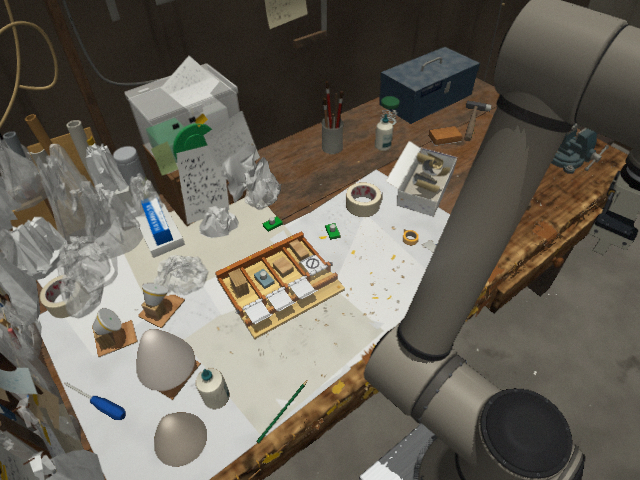

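View pics/side0.png

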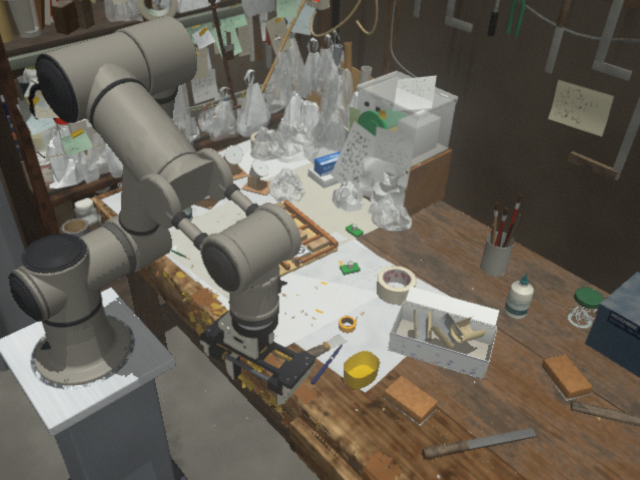

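The scene view shows the rack around (280,282). The blue-grey pinned block is in the second bay from the left, near (263,277). The open markers are at (257,313), (280,300) and (302,288), and the turned-over marker is at (313,264). The green look-alikes lie behind the rack. In the side view the arm partly hides the rack.

Run:
```python
from h import *
d=np.load("scene0.npy"); im=cv2.imread("pics/scene0.png")
cv2.imwrite("pics/crop0.png",cv2.resize(im[220:345,205:355],None,fx=5,fy=4.8,interpolation=cv2.INTER_CUBIC)[:600])
uv=[(255,333),(343,290),(301,236),(218,272),(263,274),(213,385),(411,237)]
print(bydepth("scene",uv,d).round(0)); print(onplane("scene",uv,12).round(0))
```

```text
[[ 530.  150.   11.]
 [ 501.  -90.    8.]
 [ 697. -103.   32.]
 [ 722.  136.   36.]
 [ 644.   51.   40.]
 [ 435.  295.   89.]
 [ 529. -356.    1.]]
[[ 529.  150.   12.]
 [ 499.  -88.   12.]
 [ 712. -113.   12.]
 [ 742.  130.   12.]
 [ 665.   41.   12.]
 [ 476.  290.   12.]
 [ 523. -348.   12.]]
```

View pics/crop0.png

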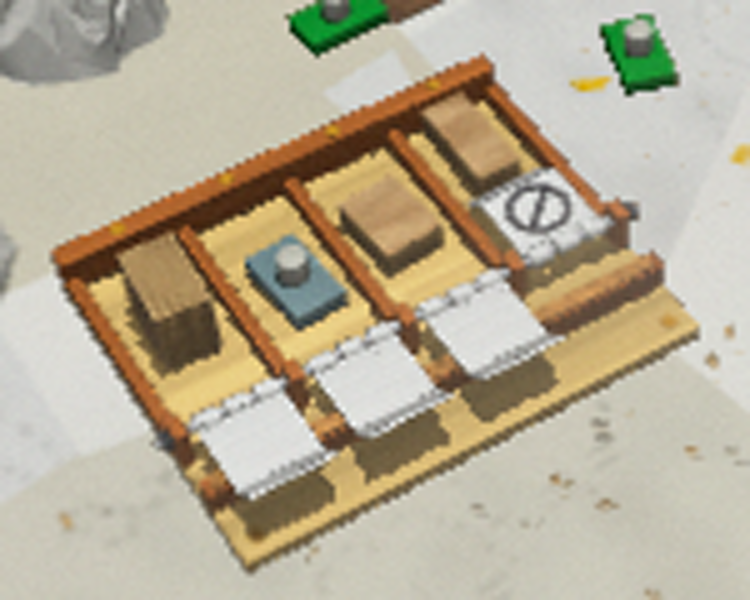

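The pinned block is in bay 2 with the tall block to its left, and the rack yaw is about -7°. I'm moving the wrist camera over the rack to measure it.

```bash
python3 -m crank '[[[0,5,-4,0,4],[0,10,-8,0,8],[0,15,-12,0,12],[0,20,-17,0,16],[0,25,-21,0,20],[0,30,-25,0,22.7],[0,35,-29,0,22.7],[0,39,-33,0,22.7],[0,44,-37,0,22.7],[0,48,-41,0,22.7]]]'
python3 - <<'E'
from h import *
o=bot.get_obs(); print(o["tool_pos"],o["tcp_rot"],bot.grip_point_offset); R,c=wpose("wrist",o); print(c,R[:,2],cal("wrist")[1])
E
```

```text
time: 1.15
tool_pos: [423.2, -90.2, 226.8]
tcp_rot: [3.141, -0.0, -0.123]
contact_force: [0.2, -0.6, 0.2]
grip_width: 17.0
finger_force: 0.0
[423.21208677 -90.2457382  226.76266651] [ 3.14132002e+00 -3.21627810e-04 -1.23424256e-01] -18.8
[496.99069237 -99.21352811 384.88551171] [-0.27207934  0.03328652 -0.96169893] [[346.32801834   0.         321.21612618]
 [  0.         346.32801834 237.15252728]
 [  0.           0.           1.        ]]
```

```bash
python3 -m crank '[[[0,2,-2.5,-0.5,0],[0,4,-5,-1,0],[0,6,-7.5,-1.5,0],[0,8,-10,-2,0],[0,10,-12,-2,0],[0,10,-12,-2,0],[0,10,-12,-2,0],[0,10,-12,-2,0],[0,10,-12,-2,0],[0,10,-12,-2,0]]]'
python3 - <<'E'
from h import *
import pickle
o=bot.get_obs(); im,d=bot.capture("wrist"); cv2.imwrite("pics/w1.png",im[:,:,::-1]); np.save("w1.npy",d); pickle.dump(o,open("w1.pkl","wb"))
E
```

```text
time: 2.15
tool_pos: [536.1, 14.0, 246.9]
tcp_rot: [3.141, -0.0, -0.124]
contact_force: [0.7, 0.0, 0.3]
grip_width: 0.5
finger_force: 0.0
```

View pics/w1.png

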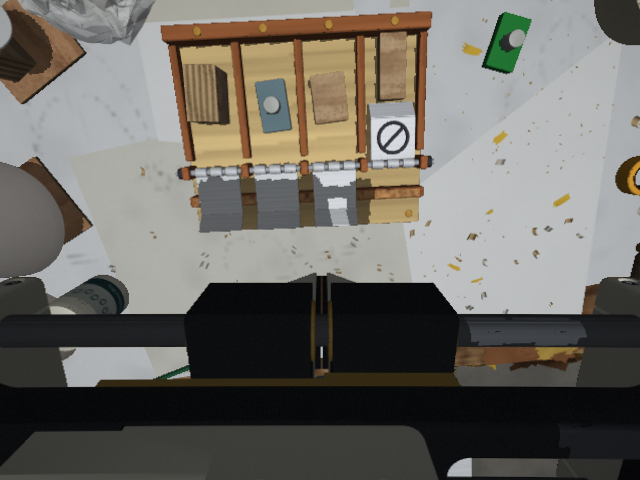

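The wrist view shows the rack with the rod running from (183,173) to (428,161). The pinned block is at (272,105), skewed slightly in bay 2, and marker 2's lip edge is at about (278,228). Next I'm turning these into positions.

Run:
```python
from h import *
import pickle
o=pickle.load(open("w1.pkl","rb")); d=np.load("w1.npy"); im=cv2.imread("pics/w1.png"); hsv=cv2.cvtColor(im,cv2.COLOR_BGR2HSV)
A=onplane("wrist",[(183,173.5),(428,161)],32,o); print("rod ends",A.round(1), "len",np.linalg.norm(A[1]-A[0]))
print("depth rod",bydepth("wrist",[(185,173),(426,161)],d,o).round(1))
y=(A[0]-A[1])[:2]; y/=np.linalg.norm(y); x=np.array([y[1],-y[0]]); yaw=np.arctan2(x[1],x[0]); print("yaw",np.degrees(yaw))
m=cv2.inRange(hsv,(92,50,50),(112,200,200)); m[:60]=0; m[150:]=0; m[:,:245]=0; m[:,305:]=0
m=cv2.morphologyEx(m,cv2.MORPH_CLOSE,np.ones((9,9)))
c=max(cv2.findContours(m,0,2)[0],key=cv2.contourArea); r=cv2.minAreaRect(c); b=cv2.boxPoints(r); print(r)
B=onplane("wrist",b,24,o)
# rack frame with origin at hinge_2: rail between bays 1-2 top and 2-3 top at z=24
rl=onplane("wrist",[(245,155),(236,45),(304,152),(297,42)],24,o)
st=onplane("wrist",[(240,42),(296,38)],36,o)
mk=onplane("wrist",[(257,230),(299,229)],48,o)
O=A[1][:2]
f=lambda P:np.c_[(P[:,:2]-O)@x,(P[:,:2]-O)@y].round(1)
print("block",f(B),"rails",f(rl),"stop top edge",f(st),"lip",f(mk),sep="\n")
print("depths block top",np.median(bydepth("wrist",[(262,100),(266,122),(283,120)],d,o)[:,2]),"floor",bydepth("wrist",[(290,140),(250,140)],d,o)[:,2],"lip",bydepth("wrist",[(278,225),(265,226)],d,o).round(1),"stop",bydepth("wrist",[(270,30)],d,o).round(1))
# second view: scene, rod ends / pin top
s=np.array([[238.5,306.5]])
ds=np.load("scene0.npy"); print("scene pin", bydepth("scene",[(263,272)],ds).round(1),"wrist pin",bydepth("wrist",[(271,104)],d,o).round(1))
print(O,x,y)
```

```text
rod ends [[ 592.2  154.9   32. ]
 [ 573.  -103.8   32. ]] len 259.45752573279674
depth rod [[592.8 149.8  39.3]
 [574.  -99.7  39.1]]
yaw -4.242161899197127
((272.9855651855469, 105.65606689453125), (50.40695571899414, 28.20661163330078), 81.25383758544922)
block
[[ 85.7 175.1]
 [ 88.3 146.6]
 [ 40.2 142.5]
 [ 37.3 172.1]]
rails
[[ 15.6 193.4]
 [120.7 190.4]
 [ 15.5 130.1]
 [120.5 130.3]]
stop top edge
[[120.2 183.8]
 [121.  130.4]]
lip
[[-61.7 184.1]
 [-62.8 139.4]]
depths block top 24.847626587529362 floor [12.39267196 14.73084266] lip [[527.2  61.7  45.3]
 [528.1  75.4  46.5]] stop [[713.2  40.7  35. ]]
scene pin [[648.5  47.8  41.2]] wrist pin [[648.2  49.9  39.7]]
[ 573.02778896 -103.84185355] [ 0.99726031 -0.07397207] [0.07397207 0.99726031]
```

```bash
python3 -m crank '[[[0,3.2,-2.5,3,-2.7],[0,6.5,-5,6,-2.7],[0,6.5,-5,10,-2.7],[0,6.5,-5,14,-2.7],[0,6.5,-5,16,-2.7],[0,6.5,-5,17,-2.7],[0,6.5,-5,17,-2.7],[0,6.5,-5,17,-2.7],[0,6.5,-5,17,-2.7],[0,6.5,-5,17,-2.7]]]'
python3 - <<'E'
from h import *
im,d=bot.capture("scene"); cv2.imwrite("pics/s2.png",cv2.resize(im[200:345,205:355,::-1],None,fx=4,fy=4,interpolation=cv2.INTER_CUBIC))
print(bot.get_obs()["tool_pos"],bot.get_obs()["tcp_rot"])
E
```

```text
time: 3.2
tool_pos: [607.9, 56.1, 78.2]
tcp_rot: [-3.142, -0.003, -0.076]
contact_force: [0.1, 0.1, -0.1]
grip_width: 0.4
finger_force: 0.0
[607.716587    56.12345017  77.92033107] [ 3.14157893e+00 -2.11145328e-03 -7.63342912e-02]
```

View pics/s2.png

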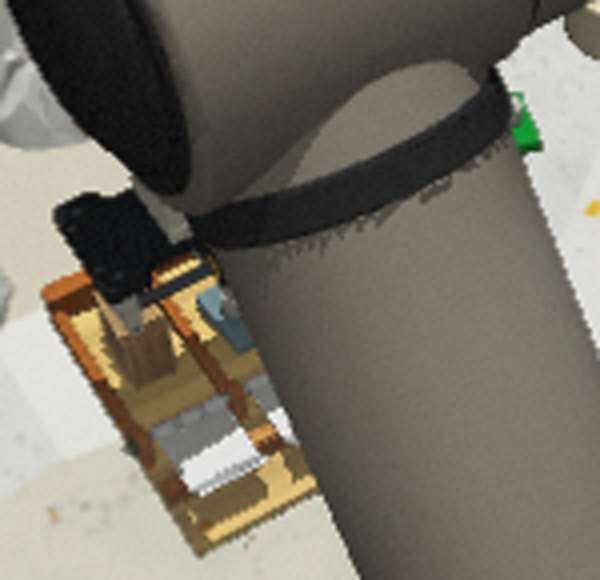

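The lower arm hides most of the bay in this view. The pinned block at (225,320) is still clear of the fingers. I'm going down behind the rod.

```bash
python3 -m crank '[[[0,-0.2,0,0.6,0],[0,-0.2,0,1.2,0],[0,-0.2,0,1.9,0],[0,-0.2,0,2.6,0],[0,-0.2,0,3.3,0],[0,-0.2,0,4,0],[0,-0.2,0,4.7,0],[0,-0.2,0,5.4,0],[0,-0.2,0,6,0],[0,-0.2,0,6,0]]]'
python3 - <<'E'
from h import *
o=bot.get_obs(); print(o["tool_pos"],o["contact_force"])
im,d=bot.capture("wrist"); cv2.imwrite("pics/w3.png",im[:,:,::-1])
E
```

```text
time: 4.25
tool_pos: [604.5, 56.4, 15.6]
tcp_rot: [3.141, 0.002, -0.076]
contact_force: [-0.6, -0.1, -0.3]
grip_width: 0.4
finger_force: 0.0
[604.51380338  56.3760314   15.60415556] [-0.60922148 -0.1343539  -0.31033165]
```

View pics/w3.png

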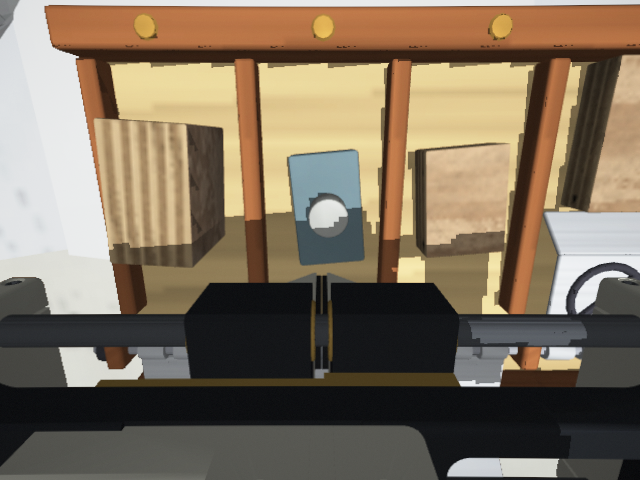

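```bash
python3 -m crank '[[[0,0.2,0,-0.2,0],[0,0.5,0,-0.2,0],[0,0.8,0,-0.2,0],[0,1.2,0,-0.2,0],[0,1.6,0,-0.2,0],[0,2,0,-0.2,0],[0,2.4,0,-0.2,0],[0,2.8,0,-0.2,0],[0,3.2,0,-0.2,0],[0,3.5,0,-0.2,0]]]'
python3 - <<'E'
from h import *
o=bot.get_obs(); print(o["tool_pos"],o["contact_force"])
im,d=bot.capture("wrist"); cv2.imwrite("pics/w4.png",im[:320,:,::-1])
E
```

```text
time: 5.3
tool_pos: [640.5, 53.6, 18.6]
tcp_rot: [3.142, -0.0, -0.076]
contact_force: [-0.2, 0.9, 1.6]
grip_width: 0.4
finger_force: 0.3
[640.45027673  53.61420281  18.62806216] [-0.18910047  0.85732126  1.59453592]
```

View pics/w4.png

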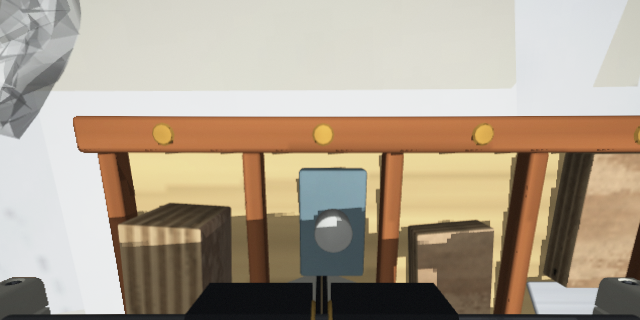

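The block is square in the bay with its far edge at row 170, just short of the stop edge at row 152. I'm pushing it the rest of the way slowly.

```bash
python3 -m crank '[[[0,0.1,0,0,0],[0,0.2,0,0,0],[0,0.3,0,0,0],[0,0.4,0,0,0],[0,0.5,0,0,0],[0,0.6,0,0,0],[0,0.7,0,0,0],[0,0.8,0,0,0],[0,0.8,0,0,0],[0,0.8,0,0,0]]]'; python3 -m crank '[[[0,0.05,0,0,0],[0,0.1,0,0,0],[0,0.15,0,0,0],[0,0.2,0,0,0],[0,0.2,0,0,0],[0,0.2,0,0,0],[0,0.2,0,0,0],[0,0.2,0,0,0],[0,0.2,0,0,0],[0,0.2,0,0,0]]]'
python3 - <<'E'
from h import *
o=bot.get_obs(); print(o["tool_pos"],o["contact_force"])
E
```

```text
time: 6.35
tool_pos: [647.7, 53.1, 18.6]
tcp_rot: [3.141, 0.001, -0.076]
contact_force: [-2.5, 0.2, 0.2]
grip_width: 0.4
finger_force: 0.9
time: 7.35
tool_pos: [647.9, 53.1, 18.5]
tcp_rot: [3.141, 0.005, -0.076]
contact_force: [-8.6, 0.1, 6.1]
grip_width: 0.2
finger_force: 4.5
[647.90838353  53.08068156  18.54346072] [-8.5559308   0.13732425  6.09645988]
```

```bash
python3 -m crank '[[[0,-0.5,0,0,0],[0,-1,0,0,0],[0,-1.5,0,0,0],[0,-1.5,0,-3,0],[0,-1.5,0,-7,0],[0,-1.5,0,-11,0],[0,-5,0,-15,0],[0,-9.5,0,-17,0],[0,-13,0,-17,0],[0,-14.5,0,-17,0]]]'; python3 -m crank '[[[0,0,0,0,0],[0,0,0,0,0],[0,0,0,0,0],[0,0,0,0,0],[0,0,0,0,0],[0,0,0,0,0],[0,0,0,0,0],[0,0,0,0,0],[0,0,0,0,0],[0,0,0,0,0]]]'
python3 - <<'E'
from h import *
import pickle
o=bot.get_obs(); print(o["tool_pos"],o["contact_force"])
im,d=bot.capture("wrist"); cv2.imwrite("pics/w5.png",im[:320,:,::-1]);np.save("w5.npy",d); pickle.dump(o,open("w5.pkl","wb"))
E
```

```text
time: 8.35
tool_pos: [502.7, 64.4, 189.9]
tcp_rot: [-3.142, -0.001, -0.076]
contact_force: [-0.2, 0.5, -0.6]
grip_width: 0.4
finger_force: 0.0
time: 9.35
tool_pos: [505.4, 64.0, 188.7]
tcp_rot: [3.142, -0.0, -0.076]
contact_force: [-0.7, 0.3, -1.0]
grip_width: 0.7
finger_force: 0.0
[505.42497023  64.01149635 188.73864728] [-0.65518402  0.30328816 -0.95089939]
```

View pics/w5.png

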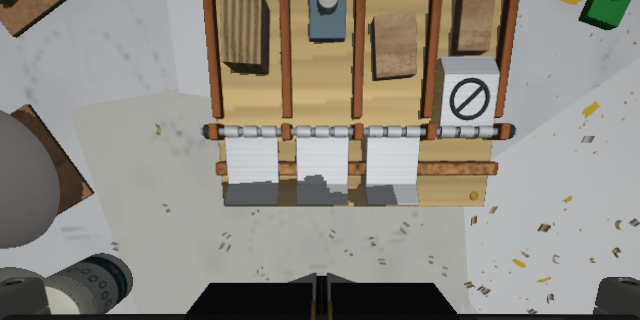

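Block 2's near edge is at about row 41 and marker 2's lip edge at about (322,205), with the tool centred on it. I'm measuring before the flip.

Run:
```python
from h import *
import pickle
o=pickle.load(open("w5.pkl","rb")); d=np.load("w5.npy")
x=np.array([.9971,-.0765]); y=np.array([.0765,.9971]); H=np.array([585.,57.])
f=lambda P:np.c_[(P[:,:2]-H)@x,(P[:,:2]-H)@y,P[:,2]].round(1)
print("rod",f(onplane("wrist",[(206,132),(514,131),(322,132)],32,o)))
print("lip",f(onplane("wrist",[(297,205),(348,205)],48,o)),f(bydepth("wrist",[(310,203),(340,203)],d,o)))
print("block near",f(onplane("wrist",[(310,41),(345,41)],24,o)))
print("tcp",f(o["tool_pos"][None]))
```

```text
rod [[  -0.5  101.    32. ]
 [   0.3 -165.9   32. ]
 [  -0.3    0.3   32. ]]
lip [[-61.6  22.1  48. ]
 [-61.5 -22.4  48. ]] [[-59.9  10.8  47.6]
 [-59.8 -15.4  47.7]]
block near [[ 72.1  10.4  24. ]
 [ 72.1 -18.8  24. ]]
tcp [[-79.9   0.9 188.7]]
```

```bash
python3 -m crank '[[[0,0,0,3,0],[0,0,0,6.5,0],[0,0,0,10,0],[0,0,0,13,0],[0,0,0,14.5,0],[0,0,0,15.5,0],[0,0,0,15.5,0],[0,0,0,15.5,0],[0,0,0,15.5,0],[0,0,0,15.5,0]]]'
python3 - <<'E'
from h import *
p=bot.get_obs()["tool_pos"]; print(p, (p[:2]-[585,57])@[.9971,-.0765])
E
```

```text
time: 10.4
tool_pos: [506.1, 64.0, 34.6]
tcp_rot: [3.142, -0.002, -0.076]
contact_force: [0.2, -0.4, -0.7]
grip_width: 0.5
finger_force: 0.0
[506.05370913  63.96854575  34.63596078] -79.25044037470016
```

```bash
python3 -m crank '[[[0,0.3,0,0.5,0],[0,0.7,0,0.5,0],[0,0.9,0,0,0],[0,1.1,0,-0.5,0],[0,1.3,0,-1,0],[0,1.5,0,-1.5,0],[0,1.75,0,-1.9,0],[0,2,0,-2.3,0],[0,2.25,0,-2.7,0],[0,2.5,0,-3.1,0]]]'
python3 - <<'E'
from h import *
p=bot.get_obs()["tool_pos"]; print(p, (p[:2]-[585,57])@[.9971,-.0765])
im,d=bot.capture("wrist"); cv2.imwrite("pics/w6.png",im[:,:,::-1])
E
```

```text
time: 11.4
tool_pos: [530.7, 62.0, 65.1]
tcp_rot: [3.142, -0.0, -0.076]
contact_force: [0.9, -0.5, -0.6]
grip_width: 0.6
finger_force: 0.1
[530.70584337  62.04230521  65.06074239] -54.522439929377036
```

View pics/w6.png

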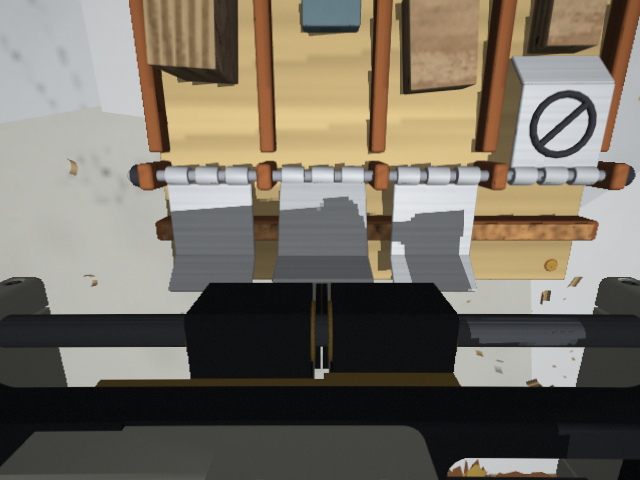

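Marker 2 is now raised to about 30°: its lip looks wider, spanning columns 272–373 at row 280, and it rests on the fingertips. The other markers are untouched. I'm carrying on over the top.

```bash
python3 -m crank '[[[0,0.4,0,-0.4,0],[0,0.8,0,-0.7,0],[0,1.2,0,-0.9,0],[0,1.6,0,-1,0],[0,2,0,-1,0],[0,2.4,0,-1,0],[0,2.8,0,-0.9,0],[0,3.2,0,-0.8,0],[0,3.6,0,-0.7,0],[0,4,0,-0.7,0]]]'; python3 -m crank '[[[0,0.4,0,0,0],[0,0.8,0,0,0],[0,1.2,0,0,0],[0,1.6,0,0,0],[0,2,0,0,0],[0,2,0,0,0],[0,2,0,0,0],[0,2,0,0,0],[0,2,0,0,0],[0,2,0,0,0]]]'; python3 -m crank '[[[0,0,0,-2,0],[0,0,0,-5,0],[0,-2,0,-9,0],[0,-4,0,-13,0],[0,-6,0,-15,0],[0,-6,0,-15,0],[0,-6,0,-15,0],[0,-6,0,-15,0],[0,-6,0,-15,0],[0,-6,0,-15,0]]]'
python3 - <<'E'
from h import *
import pickle
o=bot.get_obs();im,d=bot.capture("wrist"); cv2.imwrite("pics/w7.png",im[:320,:,::-1]);np.save("w7.npy",d);pickle.dump(o,open("w7.pkl","wb"))
E
```

```text
time: 12.45
tool_pos: [570.5, 59.0, 71.4]
tcp_rot: [3.141, 0.0, -0.076]
contact_force: [-0.3, 0.8, 0.0]
grip_width: -0.0
finger_force: 0.0
time: 13.45
tool_pos: [590.1, 57.5, 71.7]
tcp_rot: [3.142, 0.0, -0.076]
contact_force: [-1.2, -0.7, -0.4]
grip_width: 0.3
finger_force: 0.0
time: 14.45
tool_pos: [530.4, 62.0, 220.5]
tcp_rot: [3.141, 0.002, -0.076]
contact_force: [-0.0, -0.3, 0.5]
grip_width: 0.4
finger_force: 0.0
```

View pics/w7.png

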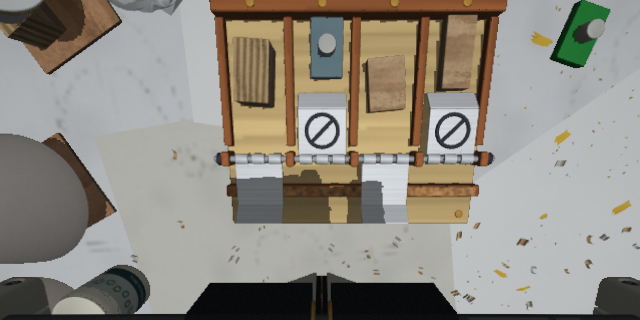

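Marker 2 now lies turned over at (322,125), showing ring and slash and matching marker 4. The block is against the stop at (326,47), markers 1 and 3 are still open, and the arm is clear.

```bash
python3 -c "
from plant import bot
print(bot.close_job())"
```

```text
the job is handed in; nothing more can be done
None
```

I pushed the pinned block in bay 2 home against the back stop and turned its marker over; the last picture shows it lying like marker 4, and the job was handed in at about 14.5 s without the verdict being shown.

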